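Unclip the cover of the tall tablet box

ROBOT

A 7-joint arm with a two-finger parallel gripper is mounted at the origin on the work surface. World frame = base frame: x ahead of the robot, y to its left, z up, the work surface at z = 0. Lengths are in m, angles in rad, forces in N, time in s.
With the tool pointing down it reaches from about 0.425 to 0.825 m from the base axis. Payload 3.6 kg.
Tool frame: the origin (TCP) lies at the very end of the fingers, on their centre line; the grasp point (between the pads) lies 19 mm behind it (ctrl.tcp_to_grasp is the distance from the TCP to the grasp point, in m); z points along the fingers, y is the line along which they close (so a half turn about z gives the same grasp; the last joint's range is limited). The gripper opens to 93 mm and grips with 3 to 60 N. Pads are 15 mm wide; open, the fingers measure 128 mm over their backs; the gripper's body (75 mm by 188 mm) begins 65 mm behind the grasp point.
Start: joints at [1.218, 0.615, -0.013, 1.423, 0.008, 1.103, -0.04], TCP at [0.209, -0.616, 0.219] pointing down, gripper open.
Joint ranges: [-3.12, 3.12], [-0.3, 2.06], [-1.34, 1.32], [0.26, 2.42], [-1.36, 4.5], [0.01, 1.98], [-2.84, 2.84]. Speed limits (rad/s): [2.79, 2.79, 3.14, 3.14, 3.14, 3.14, 3.14].

INTERFACE

Orientations are given as a unit quaternion [x, y, z, w].
In Python, from station import monitor, snapshot, camera_model, job, models, ctrl gives the robot as it stands.
- The arm moves only by the tool jog_arm, never from a script. Its argument "rows" is a list of rows, each a list of 7 numbers: the shift along the tool's x, y, z as a fraction of full scale, then the turn, a rotation vector about the tool's x, y, z as a fraction of full scale, then the closure, from 0 (fully open) to 1 (shut). In form: [[tx, ty, tz, rx, ry, rz, hand], ...]. A call has 1 to 20 rows; each row is the pose to reach, as a shift and turn from the pose commanded when the call began, along the tool's axes at that moment; what a row does not reach only later rows make up. Full scale, the value 1, is 150 mm for a shift and 45 degrees for a turn. A row lasts 1/12 s, in which the tool goes at most 41.7 mm and 7.16 degrees, less where a joint would pass 70% of its speed; a pose out of reach is approached as far as the arm can. A call with a number of a shift or a turn outside -1 to 1 is refused whole. A call with a gripper value outside its range is refused whole. The fingers move at their own pace and stop on an object; the grip force is fixed at half the most. Time passes only in rows, so rows that repeat a pose let the fingers close. It gives the time, the measured TCP pose, the force, the opening and the grip force at its end, in the units of the state.
- monitor.get_obs(): the state, without advancing time (a new reading comes with each control period).
- snapshot(name): name is "scene" or "top" or "wrist"; returns the picture (400x640x3 uint8, red, green, blue); there is no depth.
- camera_model(name): a dict with "mtx" (3x3 intrinsics, pixels), "D" ([k1, k2, p1, p2, k3] as OpenCV has them; the pictures are not rectified), "xyz" and "orientation" of the camera in the world. Camera axes: x right, y down, z forward; pixel columns grow to the right and rows downward; lengths in m; the calibration is good to about 2 mm. A picture is of the moment at which its call begins: read the wrist's pose just before it. camera_model takes no time and is no camera call; for the wrist camera it gives the pose at the moment of the call.
- job.sign_off(): hands the job in; it is judged then, once.
Trained networks look in the newest picture that a camera, given by its name, has taken for a name from the list of things; names that differ only in an ending like _2 or _b are one class to them, and where a whole thing is asked for, a point or a joint stands for the part that bears it (a point fixed in the world has none). Each returns a list of dicts, best first, with "p" (0 to 1); they miss things now and then, are a little off and sometimes report something else, mostly with a low value. They report only what shows in the picture. A call takes as long as a camera call. They do not tell look-alikes from the thing itself.
- models.outline_of(camera, query): "pixels" (400x640 bool, what is visible of it) and "box" ([left, top, width, height] in pixels, round what is visible of it).
- models.place_of(camera, query): "location" ([column, row] in pixels: a listed point, or the origin of a listed thing).
The state is a dict: "time": time; "joint_positions": joint angles; "qd": joint speeds; "effort": joint torques, N m; "tool_pos": TCP position; "tool_rot": TCP orientation; "contact_force": force on the tool from outside, world axes, zero at the start; "torque": the same for the moment, N m; "opening": opening from 0.0 (shut) to 1.0 (fully open); "gripper_force": force on a finger pad.
Only numpy, scipy, OpenCV 4.12 (cv2) and the standard library are available. Lean on these libraries where they do the work, as an engineer would, in place of code of your own. Each camera call takes 0.05 s, during which the arm holds its last target. There are 200 camera calls.

TASK

Two white tablet boxes with grey clip-on covers stand on the shelf; open the taller one. Press the two side tabs of its cover together to free the catches, lift the cover straight off while the box stays standing on the shelf, and put the cover down right way up on the black rubber mat. Leave the shorter box alone.

Things in the scene. Friction and masses are not known exactly. Their poses are not given: they have to be found in the camera images.
- box: Taller white plastic tablet box, 120 (its x) x 50 (its y) x 120 mm high, 0.7 kg, loose on the shelf; origin at centre of underside, z up. Cover tabs sit in 52 mm wide notches in the middle of its long walls. Each catch hooks 3.5 mm under an inside ledge: the cover comes off only with both tabs pressed in more than that. The box slides to centre itself between closing fingers. 40 mm lift clears it.
- cover: Grey cover of the tall box, 0.08 kg, 120 mm long (x). Origin: centre, level with its tabs' lower ends (84 mm over the shelf when on), z up; plate 36-42 mm above it. Two ribbed upright tabs face +y and -y: 40 mm long in x, 0-35 mm above origin, outer faces 64 mm apart; each is sprung, 6 mm inward travel, 2 to 5 N; squeezed home (52 mm over both) they carry the cover. Let go, it stands on its tabs.
- mat: Flat black ribbed rubber drip mat fixed on the shelf, 200 mm (its x) by 220 mm (its y), 4 mm thick, where the cover goes. Origin at the centre of its underside, z up.
- small_box: The shorter white tablet box, same length, width, cover and tabs as the tall one but 70 mm high to the rim (76 mm with its cover), 0.6 kg, loose on the shelf. Origin at the centre of its underside. To be left alone.
Not all that is in view belongs to the job. Leave any red look-alike of the cover alone.

How it is judged:
By the outcome, as a careful person would: the job done as asked, in the order asked, and still so for the second after the job is handed in, with the robot touching nothing.
It also fails if it takes over 38 s, if anything falls off the work surface, if the arm or the gripper's body presses on something with over 40 N, if the wrist force passes 120 N, or if a joint passes its speed limit or range.

## Working session

There is one attempt and no reset: what is moved stays moved. The work goes in short steps, Python scripts to look and compute and a tool call to move; the robot and the scene stay as the last step left them, time stands still between calls to the robot, and variables do not carry over. Pictures are saved under pics/ and viewed, at most 10 in all, crops included, and the job is handed in when it is done.

Besides the shell and the picture viewer there is one more tool, called after "Request:" as name(argument=value, ...) on one line, values as JSON. jog_arm: Moves the arm, as the interface text tells. Its arguments: {"type":"object","properties":{"rows":{"type":"array"}},"required":["rows"]}

```bash
mkdir -p pics; ls; python3 - <<'E'
from station import *
import cv2
o=monitor.get_obs(); print({k:o[k] for k in("time","tool_pos","tool_rot","opening","contact_force")})
for c in("scene","top"):
    im=snapshot(c); cv2.imwrite(f"pics/{c}1.png",im[:,:,::-1])
    m=camera_model(c); print(c,m)
    for q in("box","cover","mat","small_box"):
        print(q,[(round(d["p"],2),[round(float(v)) for v in d["location"]]) for d in models.place_of(c,q)], [(round(d["p"],2),d["box"]) for d in models.outline_of(c,q)])
E
```

```text
pics
{'time': 0.0, 'tool_pos': array([ 0.2083979 , -0.61485283,  0.21751017]), 'tool_rot': array([ 9.86676216e-01,  1.62691306e-01, -2.31741322e-04, -1.23681240e-03]), 'opening': 0.9995250265912209, 'contact_force': array([0.10470483, 0.08719999, 0.04763237])}
scene {'mtx': array([[372.09001471,   0.        , 322.38213345],
       [  0.        , 372.09001471, 201.90085014],
       [  0.        ,   0.        ,   1.        ]]), 'D': array([-0.07082567,  0.        ,  0.        ,  0.        ,  0.        ]), 'xyz': array([ 0.98359511, -0.40940752,  0.72974371]), 'orientation': array([ 0.84684631,  0.35708777, -0.14338742, -0.36712354])}
box [(0.61, [382, 186])] [(0.71, [365.4, 147.0, 38.9, 56.3])]
cover [(0.92, [384, 162]), (0.59, [440, 183]), (0.5, [389, 154])] [(0.92, [370.4, 140.9, 31.4, 27.8]), (0.68, [420.0, 166.8, 39.0, 23.3]), (0.46, [387.9, 141.7, 20.6, 15.0])]
mat [(0.55, [225, 302])] [(0.94, [160.9, 255.1, 134.9, 118.0])]
small_box [(0.8, [336, 244])] [(0.72, [323.0, 207.3, 29.6, 55.3])]
top {'mtx': array([[434.7526418 ,   0.        , 321.13049156],
       [  0.        , 434.7526418 , 196.52529794],
       [  0.        ,   0.        ,   1.        ]]), 'D': array([-0.11681686,  0.        ,  0.        ,  0.        ,  0.        ]), 'xyz': array([0.39737975, 0.08035035, 1.21748943]), 'orientation': array([ 0.71557878, -0.69570063,  0.04347377, -0.04536164])}
box [(0.7, [238, 204])] [(0.6, [228.5, 183.5, 28.1, 46.0])]
cover [(0.95, [194, 168]), (0.7, [189, 232]), (0.57, [232, 200])] [(0.85, [214.6, 175.0, 32.4, 47.8]), (0.85, [173.4, 147.8, 38.2, 41.0]), (0.57, [167.4, 213.8, 36.0, 39.7])]
mat [(0.67, [438, 206])] [(0.55, [394.7, 168.9, 83.2, 69.6])]
small_box [(0.88, [333, 188])] [(0.67, [314.5, 161.9, 40.2, 51.0])]
```

View pics/scene1.png

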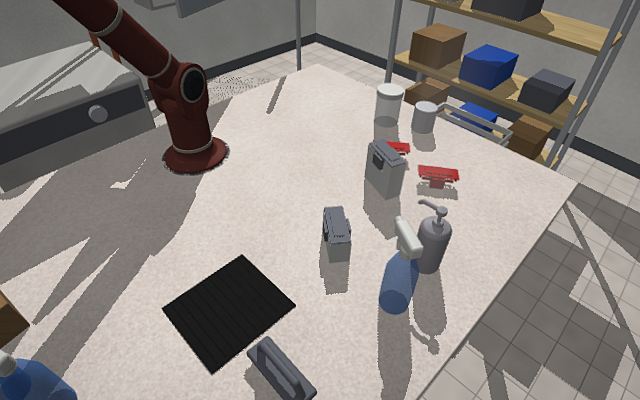

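View pics/top1.png

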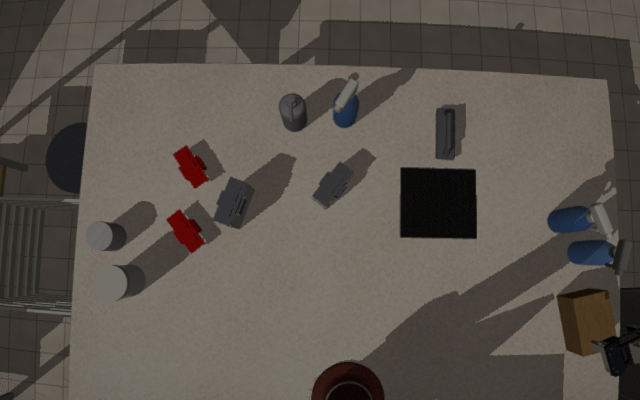

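The scene shows the tall box at about (385,165), the short one at (337,240), the mat at (228,312), and red look-alikes near (398,147) and (438,176). From the top, the tall box is at (234,202), the short one at (333,185) and the mat at (438,203).

```bash
cat > h.py <<'E'
import numpy as np, cv2
from scipy.spatial.transform import Rotation as R
from station import *
def ray(c,p,m=None):
    m=m or camera_model(c)
    u=cv2.undistortPoints(np.array([[p]],float),m["mtx"],m["D"])[0,0]
    d=R.from_quat(m["orientation"]).apply([u[0],u[1],1]); return m["xyz"],d/np.linalg.norm(d)
def tri(rs):
    A=sum(np.eye(3)-np.outer(d,d) for o,d in rs); b=sum((np.eye(3)-np.outer(d,d))@o for o,d in rs)
    x=np.linalg.solve(A,b); return x,[np.linalg.norm(np.cross(x-o,d)) for o,d in rs]
def plane(c,p,z,m=None):
    o,d=ray(c,p,m); return o+d*(z-o[2])/d[2]
def rect(c,mask,z,m=None):
    """min-area rectangle of a mask projected on height z: centre, sizes, yaw of long side (deg)"""
    cs,_=cv2.findContours(mask.astype(np.uint8),cv2.RETR_EXTERNAL,cv2.CHAIN_APPROX_NONE)
    k=max(cs,key=cv2.contourArea)[:,0]
    P=np.array([plane(c,p,z,m)[:2] for p in k],np.float32)
    (cx,cy),(w,h),a=cv2.minAreaRect(P)
    if h>w: w,h,a=h,w,a+90
    return np.round([cx,cy,w,h,(a+90)%180-90],4)
E
python3 - <<'E'
from h import *
print("cover",tri([ray("scene",(384,162)),ray("top",(232,200))]))
print("box",tri([ray("scene",(382,186)),ray("top",(238,204))]))
print("mat",tri([ray("scene",(225,302)),ray("top",(438,206))]))
print("small",tri([ray("scene",(336,244)),ray("top",(333,188))]))
snapshot("top")
for q,z in(("cover",.123),("mat",.004),("small_box",.07)):
    for d in models.outline_of("top",q): print(q,d["p"],d["box"],rect("top",d["pixels"],z))
E
```

```text
cover (array([0.52146937, 0.31644131, 0.09108917]), [np.float64(0.003298713990040877), np.float64(0.0032987139900410908)])
box (array([ 0.52292704,  0.32005966, -0.0008578 ]), [np.float64(0.0005782521061541846), np.float64(0.0005782521061543482)])
mat (array([ 0.53270086, -0.24501217,  0.00611638]), [np.float64(5.318063908183574e-05), np.float64(5.3180639081779436e-05)])
small (array([ 0.57935829,  0.05535624, -0.00315535]), [np.float64(0.003513076086761845), np.float64(0.0035130760867618767)])
cover 0.96 [175.3, 147.6, 35.9, 41.0] [ 0.606   0.4244  0.1087  0.066  35.7808]
cover 0.84 [165.2, 212.2, 37.8, 38.2] [ 0.44    0.4243  0.1102  0.0628 42.4217]
cover 0.59 [211.8, 175.7, 36.9, 47.2] [  0.5162   0.3143   0.122    0.0709 -18.9456]
mat 0.72 [211.4, 174.8, 37.4, 50.7] [  0.5302   0.3405   0.1348   0.079  -20.5784]
mat 0.63 [399.7, 169.0, 76.8, 69.2] [  0.5429  -0.2462   0.2185   0.2016 -89.6585]
small_box 0.56 [314.9, 162.8, 41.2, 48.3] [  0.5766   0.0566   0.1257   0.0664 -43.3016]
```

```bash
cat >> h.py <<'E'
def rel(p0,th0,p1,th1):
    """row fractions from pose (xyz, yaw of tool x, deg) to another, tool down"""
    t=np.radians(th0); d=np.subtract(p1,p0); c,s=np.cos(t),np.sin(t)
    return np.round([(d[0]*c+d[1]*s)/.15,(d[0]*s-d[1]*c)/.15,-d[2]/.15,-(th1-th0)/45],3), int(np.ceil(max(np.linalg.norm(d)/.0417,abs(th1-th0)/7.16)))
E
python3 - <<'E'
from h import *
W=[((.209,-.616,.219),18.7),((.30,-.50,.30),48),((.41,-.40,.30),75),((.50,-.29,.30),95),((.56,-.16,.30),113),((.58,-.02,.30),128),((.58,.12,.30),145),((.56,.24,.28),161),((.52,.317,.25),161)]
for a,b in zip(W,W[1:]): print(*rel(*a,*b))
E
```

```text
[ 0.823 -0.538 -0.54  -0.651] 5
[ 0.986  0.099 -0.    -0.6  ] 4
[ 0.864  0.39  -0.    -0.444] 4
[ 0.829  0.474 -0.    -0.4  ] 4
[ 0.807  0.487 -0.    -0.333] 4
[ 0.735  0.575 -0.    -0.378] 4
[ 0.568  0.579  0.133 -0.356] 3
[0.419 0.399 0.2   0.   ] 3
```

Request:
jog_arm(rows=[[0.82,-0.54,-0.54,0,0,-0.65,0],[0.82,-0.54,-0.54,0,0,-0.65,0],[0.82,-0.54,-0.54,0,0,-0.65,0],[0.82,-0.54,-0.54,0,0,-0.65,0],[0.82,-0.54,-0.54,0,0,-0.65,0],[0.82,-0.54,-0.54,0,0,-0.65,0]])

```text
time: 1.6
tool_pos: [0.302, -0.4979, 0.3018]
tool_rot: [0.913, 0.409, 0.001, 0.002]
contact_force: [-0.4, -0.1, 0.4]
opening: 1.0
gripper_force: 0.0
```

Request:
jog_arm(rows=[[0.99,0.1,0,0,0,-0.6,0],[0.99,0.1,0,0,0,-0.6,0],[0.99,0.1,0,0,0,-0.6,0],[0.99,0.1,0,0,0,-0.6,0],[0.99,0.1,0,0,0,-0.6,0]])

```text
time: 2.02
tool_pos: [0.414, -0.3943, 0.2988]
tool_rot: [0.79, 0.613, 0.002, -0.001]
contact_force: [-0.0, 0.4, 0.2]
opening: 0.998
gripper_force: 0.0
```

Tracks well; carry on to above the box.

Request:
jog_arm(rows=[[0.86,0.39,0,0,0,-0.44,0],[0.86,0.39,0,0,0,-0.44,0],[0.86,0.39,0,0,0,-0.44,0],[0.86,0.39,0,0,0,-0.44,0]])

```text
time: 2.35
tool_pos: [0.5021, -0.2857, 0.2988]
tool_rot: [0.675, 0.738, 0.002, -0.001]
contact_force: [-0.6, 0.5, -1.0]
opening: 1.0
gripper_force: 0.0
```

Request:
jog_arm(rows=[[0.83,0.47,0,0,0,-0.4,0],[0.83,0.47,0,0,0,-0.4,0],[0.83,0.47,0,0,0,-0.4,0],[0.83,0.47,0,0,0,-0.4,0]])

```text
time: 2.68
tool_pos: [0.5607, -0.1555, 0.2987]
tool_rot: [0.552, 0.834, 0.001, -0.001]
contact_force: [-0.5, 0.3, 0.2]
opening: 0.999
gripper_force: 0.0
```

Request:
jog_arm(rows=[[0.81,0.49,0,0,0,-0.33,0],[0.81,0.49,0,0,0,-0.33,0],[0.81,0.49,0,0,0,-0.33,0],[0.81,0.49,0,0,0,-0.33,0]])

```text
time: 3.02
tool_pos: [0.5802, -0.0146, 0.2988]
tool_rot: [0.44, 0.898, 0.001, -0.001]
contact_force: [-0.1, 2.0, 0.4]
opening: 0.994
gripper_force: 0.0
```

Request:
jog_arm(rows=[[0.74,0.58,0,0,0,-0.38,0],[0.74,0.58,0,0,0,-0.38,0],[0.74,0.58,0,0,0,-0.38,0],[0.74,0.58,0,0,0,-0.38,0]])

```text
time: 3.35
tool_pos: [0.5805, 0.1264, 0.2987]
tool_rot: [0.301, 0.954, 0.001, -0.002]
contact_force: [-0.2, 0.3, -0.4]
opening: 1.0
gripper_force: 0.0
```

Request:
jog_arm(rows=[[0.57,0.58,0,0,0,-0.36,0],[0.57,0.58,0,0,0,-0.36,0],[0.57,0.58,0,0,0,-0.36,0],[0.57,0.58,0,0,0,-0.36,0],[0.57,0.58,0,0,0,-0.36,0]])

```text
time: 3.77
tool_pos: [0.5617, 0.2428, 0.2984]
tool_rot: [0.165, 0.986, -0.001, -0.001]
contact_force: [0.4, -0.1, 0.4]
opening: 1.0
gripper_force: 0.0
```

```bash
cat > w.py <<'E'
import sys
from h import *
o=monitor.get_obs(); m=camera_model("wrist"); im=snapshot("wrist"); cv2.imwrite(f"pics/{sys.argv[1]}.png",im[:,:,::-1])
np.set_printoptions(precision=4,suppress=True)
print(o["time"],o["tool_pos"],"yaw x",np.degrees(np.arctan2(*R.from_quat(o["tool_rot"]).as_matrix()[1::-1,0])),m["xyz"])
for q in sys.argv[3:]:
    for d in models.outline_of("wrist",q): print(q,d["p"],d["box"],rect("wrist",d["pixels"],float(sys.argv[2]),m))
    for d in models.place_of("wrist",q): print(q,d["p"],d["location"],*ray("wrist",d["location"],m))
E
python3 w.py w1 .126 cover
```

```text
3.7667 [0.5617 0.2428 0.2984] yaw x 160.97037895856408 [0.4972 0.266  0.4644]
cover 0.77 [415.5, 0.0, 102.1, 49.0] [ 0.4735  0.4156  0.092   0.0413 70.7752]
cover 0.65 [342.0, 43.6, 71.8, 130.9] [  0.5185   0.3174   0.12     0.0653 -18.9969]
cover 0.58 [447.2, 110.7, 95.0, 87.0] [ 0.5992  0.4151  0.0957  0.0524 35.1822]
cover 0.94 [479.4, 154.2] [0.4972 0.266  0.4644] [ 0.2516  0.3588 -0.8989]
cover 0.75 [453.9, 8.0] [0.4972 0.266  0.4644] [-0.1125  0.3835 -0.9166]
cover 0.72 [371.2, 111.4] [0.4972 0.266  0.4644] [ 0.0594  0.1339 -0.9892]
```

View pics/w1.png

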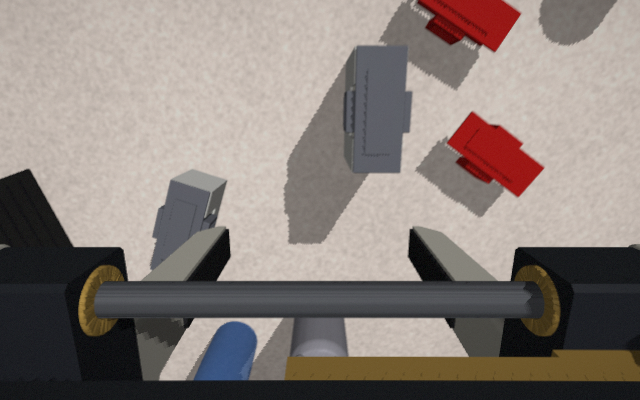

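The wrist view shows the tall box's plate at about (378,108), aligned with the tool; the red ones are at (465,20) and (495,155), clear of the fingers. Moving above the box.

Request:
jog_arm(rows=[[0.43,0.38,0.33,0,0,0,0],[0.43,0.38,0.33,0,0,0,0],[0.43,0.38,0.33,0,0,0,0],[0.43,0.38,0.33,0,0,0,0]])

```text
time: 4.25
tool_pos: [0.5167, 0.3181, 0.248]
tool_rot: [0.164, 0.986, -0.001, -0.002]
contact_force: [-0.1, -0.5, -0.0]
opening: 0.999
gripper_force: 0.0
```

```bash
python3 w.py w2 .126 cover box
```

```text
4.25 [0.5167 0.3181 0.248 ] yaw x 161.12334346003098 [0.4527 0.3412 0.4143]
cover 0.96 [367.1, 3.4, 118.2, 107.4] [ 0.4477  0.4285  0.0924  0.0534 40.1249]
cover 0.92 [407.3, 174.0, 106.1, 93.4] [ 0.5828  0.43    0.0943  0.0484 37.985 ]
cover 0.61 [282.1, 121.8, 77.8, 135.9] [  0.5195   0.3198   0.1186   0.0627 -19.9616]
cover 0.92 [416.8, 63.0] [0.4527 0.3412 0.4143] [-0.0256  0.279  -0.96  ]
cover 0.86 [446.5, 209.4] [0.4527 0.3412 0.4143] [ 0.3672  0.2414 -0.8983]
cover 0.65 [319.4, 181.6] [0.4527 0.3412 0.4143] [ 0.1975 -0.0682 -0.9779]
box 0.76 [291.6, 113.7, 55.1, 129.8] [  0.4651   0.3294   0.0567   0.0268 -73.6964]
```

View pics/w2.png

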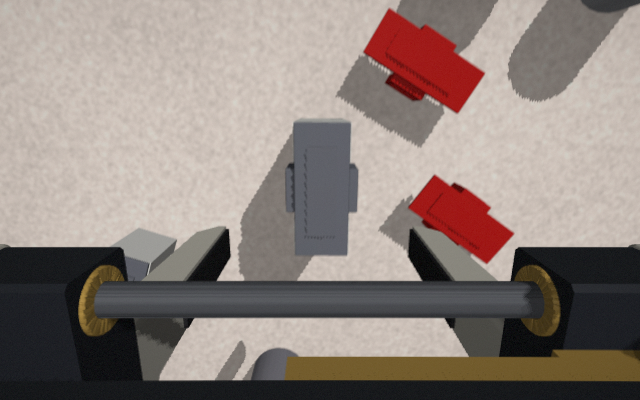

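The second view shows the plate with corners at about (295,121), (350,121), (347,255) and (296,255). Triangulating these against the first view.

```bash
python3 - <<'E'
from h import *
np.set_printoptions(precision=4,suppress=True)
m2=camera_model("wrist"); m1=dict(m2); m1["xyz"]=np.array([.4972,.266,.4644])
A=[(357,46),(408,46),(401,173),(353,173)];B=[(295,121),(350,121),(347,255),(296,255)]
P=[]
for a,b in zip(A,B):
    x,e=tri([ray("wrist",a,m1),ray("wrist",b,m2)]);P.append(x);print(x,e[0])
print("mean",np.mean(P,0))
Q=np.array([plane("wrist",b,.126,m2) for b in B]);print(Q,Q.mean(0))
o=monitor.get_obs();print(rel(o["tool_pos"],161.1,Q.mean(0),161.1))
E
```

```text
[0.461  0.3157 0.1358] 0.0010581453017401072
[0.4759 0.3574 0.1392] 0.0005467119857209668
[0.5822 0.3196 0.1445] 0.000523173170626934
[0.5684 0.277  0.1412] 0.0012338440829772008
mean [0.5219 0.3174 0.1402]
[[0.4621 0.3155 0.126 ]
 [0.4773 0.3586 0.126 ]
 [0.5912 0.3186 0.126 ]
 [0.5756 0.2744 0.126 ]] [0.5266 0.3168 0.126 ]
(array([-0.025,  0.023,  0.832, -0.   ]), 3)
```

Request:
jog_arm(rows=[[-0.02,0.015,0.25,0,0,0,0],[-0.02,0.015,0.45,0,0,0,0],[-0.02,0.015,0.6,0,0,0,0],[-0.02,0.015,0.75,0,0,0,0],[-0.02,0.015,0.87,0,0,0,0],[-0.02,0.015,0.96,0,0,0,0],[-0.02,0.015,0.96,0,0,0,0]])

```text
time: 5.08
tool_pos: [0.5234, 0.315, 0.1036]
tool_rot: [0.167, 0.986, -0.002, -0.001]
contact_force: [0.5, -0.4, 0.1]
opening: 1.001
gripper_force: 0.0
```

```bash
python3 - <<'E'
from h import *
for c,(x,y,f) in {"scene":(380,165,5),"wrist":(0,0,0)}.items():
    im=snapshot(c)[:,:,::-1]
    if f: im=cv2.resize(im[y-60:y+50,x-70:x+70],None,fx=f,fy=f)[:, :]
    cv2.imwrite(f"pics/{c}3.png",im)
s=cv2.imread("pics/scene3.png");w=cv2.imread("pics/wrist3.png")
cv2.imwrite("pics/m3.png",np.hstack([cv2.resize(s,(400,314)),cv2.resize(w,(400,314))]))
E
```

```text
(no output)
```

View pics/m3.png

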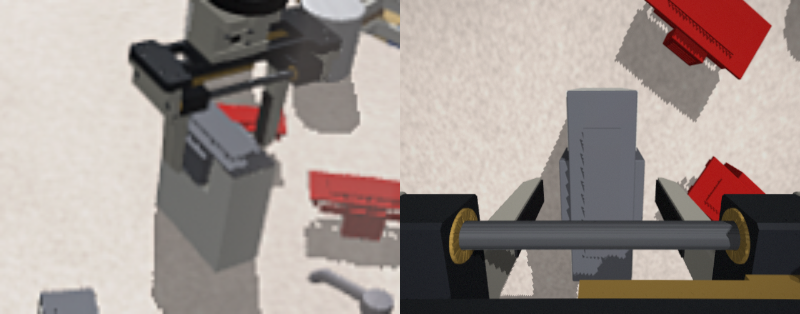

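The fingers straddle both tabs, with the box nearly centred between them. Going down 22 mm and closing.

Request:
jog_arm(rows=[[0,0,0.07,0,0,0,0],[0,0,0.14,0,0,0,0],[0,0,0.14,0,0,0,0],[0,0,0.14,0,0,0,0.5],[0,0,0.14,0,0,0,1],[0,0,0.14,0,0,0,1],[0,0,0.14,0,0,0,1],[0,0,0.14,0,0,0,1],[0,0,0.14,0,0,0,1],[0,0,0.14,0,0,0,1],[0,0,0.14,0,0,0,1],[0,0,0.14,0,0,0,1],[0,0,0.14,0,0,0,1]])

```text
time: 6.27
tool_pos: [0.5233, 0.3185, 0.0856]
tool_rot: [0.166, 0.986, 0.0, 0.0]
contact_force: [-0.7, -0.6, 3.1]
opening: 0.554
gripper_force: 30.0
```

Squeezed home (51.5 mm). Lifting.

Request:
jog_arm(rows=[[0,0,-0.03,0,0,0,1],[0,0,-0.06,0,0,0,1],[0,0,-0.1,0,0,0,1],[0,0,-0.15,0,0,0,1],[0,0,-0.2,0,0,0,1],[0,0,-0.27,0,0,0,1],[0,0,-0.35,0,0,0,1],[0,0,-0.43,0,0,0,1],[0,0,-0.5,0,0,0,1],[0,0,-0.5,0,0,0,1],[0,0,-0.5,0,0,0,1]])

```text
time: 7.18
tool_pos: [0.5234, 0.3186, 0.1612]
tool_rot: [0.166, 0.986, 0.001, 0.001]
contact_force: [-0.1, 1.0, -0.9]
opening: 0.55
gripper_force: 30.0
```

```bash
python3 - <<'E'
from h import *
im=snapshot("scene")[:,:,::-1]; cv2.imwrite("pics/s4.png",cv2.resize(im[80:240,290:490],None,fx=3,fy=3))
E
```

```text
(no output)
```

View pics/s4.png

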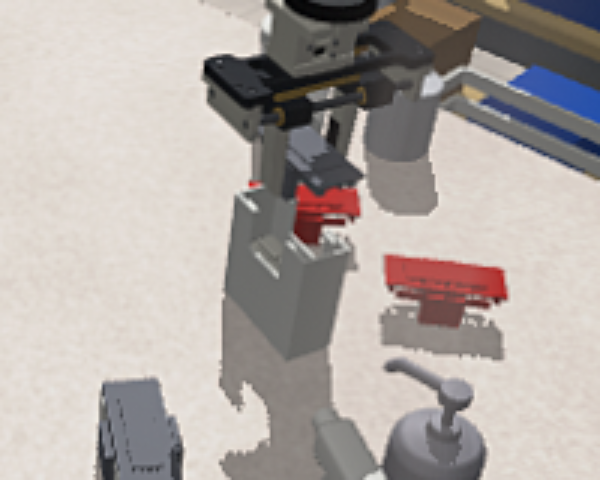

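The cover is off in the gripper (a grey plate under the fingers at about (320,165) of the crop) and the tall box stands open at (290,270). Lifting further and carrying it to the mat.

```bash
python3 - <<'E'
from h import *
W=[((.523,.3175,.158),161),((.53,.29,.28),161),((.57,.18,.30),146),((.58,.05,.30),128),((.575,-.08,.30),108),((.545,-.215,.28),90)]
for a,b in zip(W,W[1:]): print(*rel(*a,*b))
E
```

```text
[-0.104 -0.158 -0.813  0.   ] 4
[-0.491 -0.607 -0.133  0.333] 3
[-0.54  -0.681 -0.     0.4  ] 4
[-0.662 -0.56  -0.     0.444] 4
[-0.794 -0.468  0.133  0.4  ] 4
```

Request:
jog_arm(rows=[[0,0,-0.25,0,0,0,1],[0,0,-0.5,0,0,0,1],[-0.1,-0.16,-0.7,0,0,0,1],[-0.1,-0.16,-0.81,0,0,0,1],[-0.1,-0.16,-0.81,0,0,0,1]])

```text
time: 7.65
tool_pos: [0.5315, 0.2906, 0.2852]
tool_rot: [0.167, 0.986, 0.002, 0.003]
contact_force: [0.4, 1.4, -0.5]
opening: 0.551
gripper_force: 30.0
```

Request:
jog_arm(rows=[[-0.12,-0.15,-0.03,0,0,0.08,1],[-0.25,-0.3,-0.07,0,0,0.17,1],[-0.37,-0.46,-0.1,0,0,0.25,1],[-0.49,-0.61,-0.13,0,0,0.33,1],[-0.49,-0.61,-0.13,0,0,0.33,1]])

```text
time: 8.07
tool_pos: [0.5718, 0.1723, 0.299]
tool_rot: [0.298, 0.955, -0.003, 0.001]
contact_force: [1.2, -0.7, -0.8]
opening: 0.549
gripper_force: 30.0
```

Request:
jog_arm(rows=[[-0.13,-0.17,0,0,0,0.1,1],[-0.27,-0.34,0,0,0,0.2,1],[-0.4,-0.51,0,0,0,0.3,1],[-0.54,-0.68,0,0,0,0.4,1],[-0.54,-0.68,0,0,0,0.4,1]])

```text
time: 8.48
tool_pos: [0.5797, 0.0409, 0.2981]
tool_rot: [0.444, 0.896, -0.004, -0.0]
contact_force: [-0.1, -0.9, -0.8]
opening: 0.549
gripper_force: 30.0
```

Request:
jog_arm(rows=[[-0.16,-0.14,0,0,0,0.11,1],[-0.33,-0.28,0,0,0,0.22,1],[-0.5,-0.42,0,0,0,0.33,1],[-0.66,-0.56,0,0,0,0.44,1],[-0.66,-0.56,0,0,0,0.44,1]])

```text
time: 8.9
tool_pos: [0.5729, -0.0885, 0.2983]
tool_rot: [0.591, 0.806, -0.004, -0.0]
contact_force: [-0.2, -1.2, -0.5]
opening: 0.552
gripper_force: 30.0
```

Request:
jog_arm(rows=[[-0.2,-0.12,0.03,0,0,0.1,1],[-0.4,-0.24,0.07,0,0,0.2,1],[-0.6,-0.36,0.1,0,0,0.3,1],[-0.79,-0.47,0.13,0,0,0.4,1],[-0.79,-0.47,0.13,0,0,0.4,1],[-0.79,-0.47,0.13,0,0,0.4,1]])

```text
time: 9.4
tool_pos: [0.5429, -0.2156, 0.279]
tool_rot: [0.707, 0.708, -0.001, -0.002]
contact_force: [-0.1, 0.4, -0.7]
opening: 0.546
gripper_force: 30.0
```

```bash
python3 w.py w5 .004 mat; python3 - <<'E'
from h import *
np.set_printoptions(precision=4,suppress=True)
w=snapshot("wrist");s=snapshot("scene")
cv2.imwrite("pics/m5.png",np.hstack([cv2.resize(x,None,fx=.625,fy=.625) for x in(s,w)])[:,:,::-1])
for q in("mat",):
    a=models.outline_of("scene",q)
    for d in a: print(d["p"],d["box"],rect("scene",d["pixels"],.004))
E
```

```text
9.4 [ 0.5429 -0.2156  0.279 ] yaw x 90.0918877244124 [ 0.5435 -0.1466  0.445 ]
mat 0.9 [240.1, 92.2, 157.8, 135.5] [ 0.544  -0.2214  0.2003  0.1734  0.1169]
0.73 [160.3, 255.4, 133.2, 119.8] [  0.544   -0.2471   0.2213   0.2072 -89.67  ]
0.21 [325.7, 207.9, 27.2, 52.5] [  0.5597   0.0853   0.1955   0.0746 -44.8162]
```

View pics/m5.png

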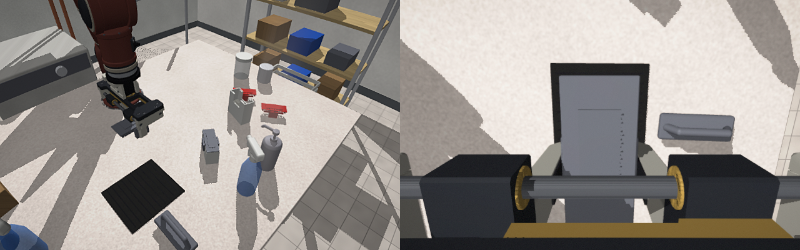

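The cover is level in the gripper above the mat (mat centre (0.544, -0.247)). Lowering.

Request:
jog_arm(rows=[[-0.1,-0.01,0.1,0,0,0,1],[-0.21,-0.02,0.3,0,0,0,1],[-0.21,-0.02,0.5,0,0,0,1],[-0.21,-0.02,0.7,0,0,0,1],[-0.21,-0.02,0.85,0,0,0,1],[-0.21,-0.02,1,0,0,0,1],[-0.21,-0.02,1,0,0,0,1]])

```text
time: 10.28
tool_pos: [0.5387, -0.2437, 0.1272]
tool_rot: [0.705, 0.709, -0.002, -0.004]
contact_force: [-0.9, -0.4, -1.0]
opening: 0.548
gripper_force: 30.0
```

Request:
jog_arm(rows=[[0,0,0.15,0,0,0,1],[0,0,0.3,0,0,0,1],[0,0,0.45,0,0,0,1],[0,0,0.57,0,0,0,1],[0,0,0.66,0,0,0,1],[0,0,0.72,0,0,0,1],[0,0,0.72,0,0,0,1],[0,0,0.72,0,0,0,1]])

```text
time: 10.95
tool_pos: [0.5425, -0.2454, 0.0245]
tool_rot: [0.705, 0.709, 0.0, 0.001]
contact_force: [-0.2, 0.9, -0.4]
opening: 0.548
gripper_force: 30.0
```

Request:
jog_arm(rows=[[0,0,0.02,0,0,0,1],[0,0,0.04,0,0,0,1],[0,0,0.06,0,0,0,1],[0,0,0.075,0,0,0,1],[0,0,0.075,0,0,0,1],[0,0,0.075,0,0,0,1]])

```text
time: 11.45
tool_pos: [0.5415, -0.2455, 0.0123]
tool_rot: [0.705, 0.709, -0.0, -0.0]
contact_force: [-0.9, 0.4, -0.6]
opening: 0.544
gripper_force: 30.0
```

Request:
jog_arm(rows=[[0,0,0.01,0,0,0,1],[0,0,0.02,0,0,0,1],[0,0,0.02,0,0,0,1],[0,0,0.02,0,0,0,1]])

```text
time: 11.78
tool_pos: [0.5415, -0.2455, 0.0093]
tool_rot: [0.705, 0.709, -0.0, -0.0]
contact_force: [-0.3, -0.5, -1.0]
opening: 0.55
gripper_force: 30.0
```

Request:
jog_arm(rows=[[0,0,0.007,0,0,0,1],[0,0,0.014,0,0,0,1],[0,0,0.014,0,0,0,1],[0,0,0.014,0,0,0,1]])

```text
time: 12.12
tool_pos: [0.5415, -0.2455, 0.0072]
tool_rot: [0.705, 0.709, -0.0, -0.0]
contact_force: [-0.9, 0.2, -1.0]
opening: 0.551
gripper_force: 30.0
```

Request:
jog_arm(rows=[[0,0,0.005,0,0,0,1],[0,0,0.01,0,0,0,1],[0,0,0.01,0,0,0,1],[0,0,0.01,0,0,0,1]])

```text
time: 12.45
tool_pos: [0.5415, -0.2455, 0.0058]
tool_rot: [0.705, 0.709, 0.0, -0.0]
contact_force: [-0.1, -0.2, -0.7]
opening: 0.549
gripper_force: 30.0
```

Within about a millimetre of the mat; releasing and rising.

Request:
jog_arm(rows=[[0,0,0,0,0,0,0.4],[0,0,0,0,0,0,0.35],[0,0,0,0,0,0,0.3],[0,0,0,0,0,0,0.2],[0,0,0,0,0,0,0.1],[0,0,0,0,0,0,0],[0,0,0,0,0,0,0],[0,0,0,0,0,0,0],[0,0,0,0,0,0,0]])

```text
time: 13.2
tool_pos: [0.5416, -0.2455, 0.0059]
tool_rot: [0.705, 0.709, 0.0, 0.0]
contact_force: [1.1, -0.5, -0.7]
opening: 1.001
gripper_force: 0.0
```

Request:
jog_arm(rows=[[0,0,-0.05,0,0,0,0],[0,0,-0.15,0,0,0,0],[0,0,-0.3,0,0,0,0],[0,0,-0.5,0,0,0,0],[0,0,-0.75,0,0,0,0],[0,0,-1,0,0,0,0],[0,0,-1,0,0,0,0],[0,0,-1,0,0,0,0]])

```text
time: 13.87
tool_pos: [0.5432, -0.246, 0.159]
tool_rot: [0.705, 0.709, 0.001, 0.003]
contact_force: [-0.9, -0.5, -0.6]
opening: 1.004
gripper_force: 0.0
```

```bash
python3 - <<'E'
from h import *
s=snapshot("scene");w=snapshot("wrist")
cv2.imwrite("pics/m6.png",np.hstack([cv2.resize(x,None,fx=.625,fy=.625) for x in(s,w)])[:,:,::-1])
E
```

```text
(no output)
```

View pics/m6.png

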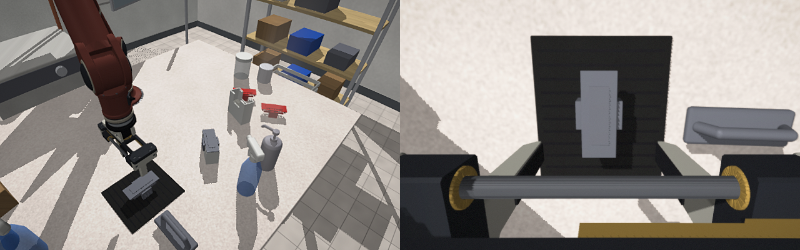

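The cover stands upright in the middle of the mat at about (600,115) in the wrist half. The tall box stands open and the short box has not moved. The gripper is clear of everything.

```bash
python3 -c "
from station import job; print(job.sign_off())"
```

```text
the job is handed in; nothing more can be done
None
```

I unclipped the tall box's cover, lifted it off and set it right way up on the black mat, with the tall box still standing and the short box untouched; the job was handed in at about 14 s, and no verdict came back.

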